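# Set the watch-parts washer to its spin speed

## Robot

A 6-joint arm with a two-finger parallel gripper is mounted at the origin on the work surface. World frame = base frame: x ahead of the robot, y to its left, z up, the work surface at z = 0. Lengths are in m, angles in rad, forces in N, time in s.
With the tool pointing down it reaches from about 0.275 to 0.725 m from the base axis. Payload 15.9 kg.
Tool frame: the origin (TCP) lies on the centre line of the jaws, within the pads' length; the fingertips stand 25 mm ahead of it and the grasp point (between the pads) lies 6 mm ahead of it; z points along the fingers, y is the line along which they close (so a half turn about z gives the same grasp; the last joint's range is limited). The gripper opens to 85 mm and grips with 20 to 120 N. Pads are 22 mm wide; open, the fingers measure 114 mm over their backs; the gripper's body (76 mm by 85 mm) begins 54 mm behind the grasp point. The pads swing forward as they close: fully open they stand 13 mm farther back than shut.
Start: joints at [1.14, 0.213, -0.034, 1.323, 0, 1.571], TCP at [0.209, 0.454, 0.256] pointing down, gripper open.
Joint ranges: [-2.98, 2.98], [-0.74, 1.72], [-1.14, 1.35], [-2.1, 2.04], [-1.57, 1.44], [-3.14, 3.14]. Speed limits (rad/s): [1.89, 1.89, 2.39, 2.57, 3.14, 3.14].

## Interface

Orientations are given as a rotation vector (axis times angle).
In Python, from plant import bot gives the robot as it stands. The module is installed in compiled form; this text tells all that it offers.
- The arm moves only by the tool move_arm, never from a script. Its arguments are lists of equal length, an entry for each row: "dp": the shift along the tool's x, y, z in cm, a list of three; "rotation": the turn, a rotation vector about the tool's x, y, z in degrees, a list of three; "gripper": the closure, from 0 (fully open) to 1 (shut). A call has 1 to 8 rows; each row shifts and turns the commanded pose from where the row before left it, along the tool's axes as they then stand; what a row does not reach is not made up. A row lasts 1/12 s, in which the tool goes at most 41.7 mm and 7.16 degrees, less where a joint would pass 70% of its speed; a pose out of reach is approached as far as the arm can. A call with a gripper value outside its range is refused whole. The fingers move at their own pace and stop on an object; the grip force is fixed at half the most. Time passes only in rows, so rows that do not move let the fingers close. It gives the time, the measured TCP pose, the force, the opening and the grip force at its end, in the units of the state.
- bot.get_state(): the state, without advancing time (a new reading comes with each control period).
- bot.camera(name): name is "scene" or "top" or "wrist"; returns the picture (480x640x3 uint8, blue, green, red); there is no depth.
- bot.calibration(name): a dict with "mtx" (3x3 intrinsics, pixels), "k1" (the pictures are not rectified: a ray, as slopes to the right and down, at radius r is drawn at 1 + k1 r^2 times it, then the intrinsics apply), "xyz" and "attitude" of the camera in the world. Camera axes: x right, y up, looking along -z (the intrinsics and any distortion apply to the point x, -y, -z); pixel columns grow to the right and rows downward; lengths in m; the calibration is good to about 2 mm. A picture is of the moment at which its call begins: read the wrist's pose just before it. calibration takes no time and is no camera call; for the wrist camera it gives the pose at the moment of the call.
- bot.job_done(): hands the job in; it is judged then, once.
Trained networks look in the newest picture that a camera, given by its name, has taken for a name from the list of things; names that differ only in an ending like _2 or _b are one class to them, and where a whole thing is asked for, a point or a joint stands for the part that bears it (a point fixed in the world has none). Each returns a list of dicts, best first, with "confidence" (0 to 1); they miss things now and then, are a little off and sometimes report something else, mostly with a low value. They report only what shows in the picture. A call takes as long as a camera call.
- bot.spot_in(camera, label): "bbox" ([left, top, right, bottom] in pixels, round what is visible of it).
The state is a dict: "t": time; "joints": joint angles; "qd": joint speeds; "joint_efforts": joint torques, N m; "tcp_pos": TCP position; "tool_rot": TCP orientation; "contact_force": force on the tool from outside, world axes, zero at the start; "torque": the same for the moment, N m; "width": finger opening in m; "gripper_force": force on a finger pad.
Only numpy, scipy, OpenCV 4.12 (cv2) and the standard library are available. Lean on these libraries where they do the work, as an engineer would, in place of code of your own. Each camera call takes 0.05 s, during which the arm holds its last target. There are 200 camera calls.

## Task

On the watch-parts washing machine, push the speed lever with your fingertips away from the machine's front, past its first notch and all the way home to the second stop at the far end of its slot. Then press the round start button fully in and let it come back up. Only push: do not pinch the lever, do not press start before the lever is home, and leave the loupe, jar, dish and movement holder where they are.

Things in the scene. Friction and masses are not known exactly. Their poses are not given: they have to be found in the camera images.
- washer: low white washing machine fixed to the bench, 240 (x) by 320 (y) mm, flat top 75 mm above the bench, turned up to 0.45 rad. Origin: centre of its underside; +x from its front to its back edge, z up. On the top, own x, y in mm: lever slot (-70, 85) to (-10, 85), cross notches at x -70, -40, -10; start button (-75, -75); fixed grey dial, 34 wide, 12 high, at (-70, 5)
- cover (a point): top of the small knob on the machine's round steel tank cover, 38 mm above the flat top, at (40, -75) mm in the machine's x, y; the cover is 124 mm across and 12 mm high; fixed, not used
- speed_lever (a joint): travel of the lever along the console's +x, m: 0 = rest (front end of slot), 0.030 = first notch, 0.060 = second stop (hard stop, back end). A detent holds it in each place: about 8 N pushes it out of rest or out of the first notch; it resists for the first half of each stage, then snaps on into the next place by itself, so past about 0.05 it draws itself home and stays
- lever_knob (a point): centre of the lever's black block-shaped knob, 18 mm along the slot, 28 mm across it and 32 mm high, standing on a thin 10 mm steel stem; the centre is 44 mm above the console's top (knob from 28 to 60 mm above it). Its axes are the console's; it moves with the lever. Push on its face towards the console's front edge; fingers pressing on both its front-edge half and its back-edge half count as pinching
- start (a joint): start button, m pressed: 0 = up, 0.006 = fully in (4 N); it springs back when let go
- start_top (a point): centre of the upper face of the start button, a black round 30 mm button in a grey housing near the console's front edge, pressed straight down
- loupe: black eye loupe, 36 mm across and 38 mm tall, standing loose on the console's top; origin at its underside; leave alone
- jar: amber glass jar with a steel lid, 60 mm across and 75 mm tall, loose on the bench beside or in front of the console; origin at its underside; leave alone
- holder: round steel movement holder, 64 mm across and 28 mm tall, loose on the bench; origin at its underside; leave alone
- dish: open white dish, 70 mm across and 18 mm tall, loose on the bench; origin at its underside; leave alone

How it is judged:
By the outcome, as a careful person would: the job done as asked, in the order asked, and still so for the second after the job is handed in, with the robot touching nothing.
It also fails if it takes over 38 s, if anything falls off the work surface, if the arm or the gripper's body presses on something with over 40 N, if the wrist force passes 120 N, or if a joint passes its speed limit or range.

## Working session

There is one attempt and no reset: what is moved stays moved. The work goes in short steps, Python scripts to look and compute and a tool call to move; the robot and the scene stay as the last step left them, time stands still between calls to the robot, and variables do not carry over. Pictures are saved under pics/ and viewed, at most 10 in all, crops included, and the job is handed in when it is done.

Besides the shell and the picture viewer there is one more tool, called as name(argument=value, ...) on one line, values as JSON. move_arm: Moves the arm, as the interface text tells. Its arguments: {"type":"object","properties":{"dp":{"type":"array"},"rotation":{"type":"array"},"gripper":{"type":"array"}},"required":["dp","rotation","gripper"]}

```bash
mkdir -p pics
cat > h.py <<'E'
import numpy as np,cv2
from scipy.spatial.transform import Rotation as R
from plant import bot
def rot(a):
    a=np.array(a,float)
    return R.from_matrix(a) if a.shape==(3,3) else (R.from_quat(a) if a.size==4 else R.from_rotvec(a))
def ray(c,uv):
    m=np.array(c["mtx"],float);k=float(c["k1"])
    s=cv2.undistortPoints(np.array([[uv]],float),m,np.array([k,0,0,0,0.]))[0,0]
    d=rot(c["attitude"]).apply([s[0],-s[1],-1]);return np.array(c["xyz"],float),d/np.linalg.norm(d)
def proj(c,P):
    p=rot(c["attitude"]).inv().apply(np.array(P,float)-np.array(c["xyz"]))
    s=np.array([p[0],-p[1]])/-p[2];s=s*(1+float(c["k1"])*(s@s))
    m=np.array(c["mtx"]);return m[:2,:2]@s+m[:2,2]
def atz(c,uv,z):
    o,d=ray(c,uv);return o+d*(z-o[2])/d[2]
def tri(rs):
    A=sum(np.eye(3)-np.outer(d,d) for o,d in rs);b=sum((np.eye(3)-np.outer(d,d))@o for o,d in rs)
    return np.linalg.solve(A,b)
E
python3 - <<'E'
from h import *
np.set_printoptions(precision=4,suppress=True)
print(bot.get_state())
for n in ["scene","top","wrist"]:
    c=bot.calibration(n);print(n,c)
    im=bot.camera(n);cv2.imwrite(f"pics/{n}0.png",im)
    for l in ["washer","cover","lever_knob","start_top","loupe","jar","holder","dish"]:
        print(l,[(np.round(d["bbox"]).tolist(),round(d["confidence"],2)) for d in bot.spot_in(n,l)[:2]])
E
```

```text
{'t': 0.0, 'joints': array([ 1.14  ,  0.2133, -0.0351,  1.3235,  0.    ,  1.5708]), 'qd': array([ 0.0002, -0.0001, -0.0013,  0.0002, -0.0019,  0.0008]), 'joint_efforts': array([  0.0037, -68.6163,  48.7117,   0.0176,   0.0002,  -0.    ]), 'tcp_pos': array([0.2087, 0.454 , 0.2558]), 'tool_rot': array([-0.6714, -3.0688,  0.0017]), 'contact_force': array([-0.1943, -0.017 ,  0.2777]), 'torque': array([ 0.0106, -0.027 , -0.0077]), 'gripper_force': 0.0, 'width': 0.08532552527545793}
scene {'mtx': array([[563.4612,   0.    , 315.2761],
       [  0.    , 563.4612, 246.6156],
       [  0.    ,   0.    ,   1.    ]]), 'k1': -0.07452945614679278, 'xyz': array([0.8655, 0.6574, 0.7465]), 'attitude': array([0.2666, 1.0687, 2.463 ])}
washer [([206.0, 177.0, 417.0, 357.0], 0.78)]
cover [([202.0, 177.0, 422.0, 361.0], 0.64)]
lever_knob [([358.0, 222.0, 385.0, 254.0], 0.86)]
start_top [([305.0, 190.0, 318.0, 207.0], 0.64)]
loupe [([279.0, 262.0, 299.0, 294.0], 0.86)]
jar [([224.0, 163.0, 256.0, 210.0], 0.59)]
holder [([345.0, 198.0, 375.0, 222.0], 0.92)]
dish [([366.0, 336.0, 412.0, 374.0], 0.8)]
top {
[... 353 characters left out ...]
0, 318.0], 0.63)]
lever_knob [([284.0, 282.0, 301.0, 292.0], 0.64), ([279.0, 201.0, 294.0, 216.0], 0.55)]
start_top [([363.0, 259.0, 383.0, 275.0], 0.44)]
loupe [([279.0, 198.0, 294.0, 216.0], 0.49), ([357.0, 312.0, 390.0, 341.0], 0.39)]
jar [([433.0, 212.0, 465.0, 245.0], 0.57)]
holder [([359.0, 310.0, 389.0, 344.0], 0.64)]
dish [([198.0, 244.0, 232.0, 275.0], 0.73)]
wrist {'mtx': array([[418.4752,   0.    , 315.5759],
       [  0.    , 418.4752, 236.7862],
       [  0.    ,   0.    ,   1.    ]]), 'k1': -0.016446340538886467, 'xyz': array([0.1424, 0.4842, 0.3739]), 'attitude': array([-0.2566, -0.1653,  1.1305])}
washer []
cover []
lever_knob []
start_top []
loupe []
jar []
holder []
dish []
```

Run:
```python
from h import *
np.set_printoptions(precision=4,suppress=True)
t=cv2.imread("pics/top0.png");cv2.imwrite("pics/topc.png",cv2.resize(t[140:380,180:480],None,fx=2.5,fy=2.5,interpolation=cv2.INTER_CUBIC))
s=cv2.imread("pics/scene0.png");cv2.imwrite("pics/scenec.png",cv2.resize(s[150:390,190:440],None,fx=2.5,fy=2.5,interpolation=cv2.INTER_CUBIC))
ct,cs=bot.calibration("top"),bot.calibration("scene")
for n,a,b in [("knob",(292.5,287),(371.5,238)),("start",(373,267),(311.5,198.5)),("loupe",(286.5,207),(289,278)),("jar",(449,228.5),(240,186)),("holder",(374,327),(360,210)),("dish",(215,260),(389,355))]:
    r=[ray(ct,a),ray(cs,b)];P=tri(r)
    print(n,P,[np.linalg.norm(np.cross(P-o,d)) for o,d in r])
```

```text
knob [0.4504 0.0754 0.1046] [np.float64(0.0006116279853220777), np.float64(0.0006116279853220733)]
start [ 0.4847 -0.0832  0.092 ] [np.float64(0.0024200911246274317), np.float64(0.0024200911246274937)]
loupe [0.6103 0.0844 0.0925] [np.float64(0.00028226521920848505), np.float64(0.0002822652192085738)]
jar [ 0.5648 -0.2494  0.0386] [np.float64(0.0009688511221303153), np.float64(0.0009688511221304693)]
holder [ 0.3658 -0.0902  0.0134] [np.float64(0.0006454045495340793), np.float64(0.0006454045495341626)]
dish [0.513  0.2409 0.0136] [np.float64(0.0004083417585551213), np.float64(0.0004083417585549416)]
```

View pics/topc.png

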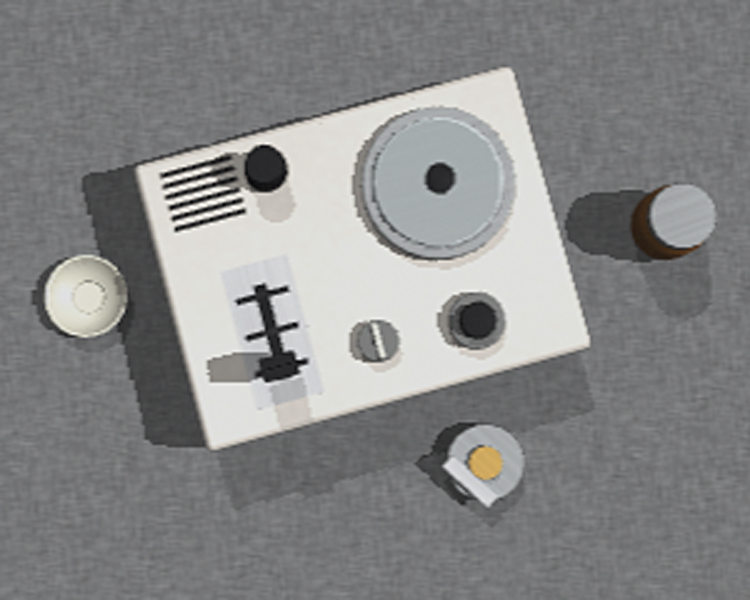

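View pics/scenec.png

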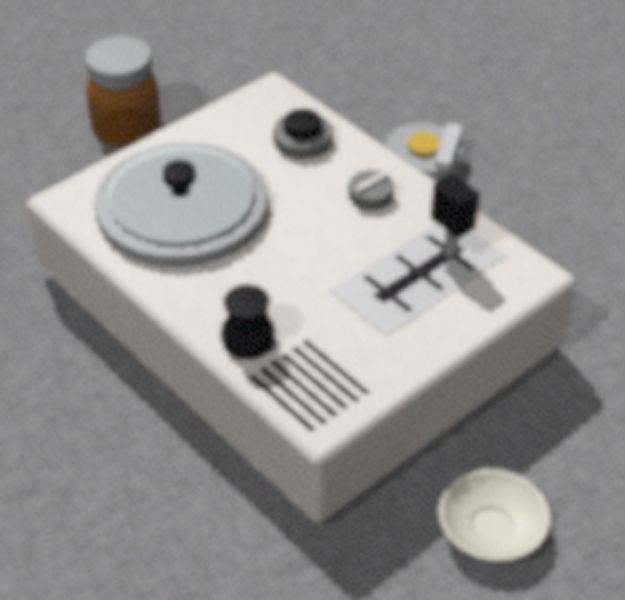

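```bash
cat >> h.py <<'E'
def W(p,v): # washer pose -> world
    x,y,a=p;c,s=np.cos(a),np.sin(a);return np.array([x+c*v[0]-s*v[1],y+s*v[0]+c*v[1],v[2]])
E
python3 - <<'E'
from h import *
from scipy.optimize import least_squares
np.set_printoptions(precision=4,suppress=True)
ct,cs=bot.calibration("top"),bot.calibration("scene")
T=lambda u,v:(180+u/2.5-.3,140+v/2.5-.3)
S=lambda u,v:(190+u/2.5-.3,150+v/2.5-.3)
obs=[(ct,T(137,165),(.12,.16,.075)),(ct,T(512,68),(.12,-.16,.075)),(ct,T(590,347),(-.12,-.16,.075)),(ct,T(212,448),(-.12,.16,.075)),
(cs,S(275,72),(-.12,-.16,.075)),(cs,S(28,205),(.12,-.16,.075)),(cs,S(320,460),(.12,.16,.075)),(cs,S(574,280),(-.12,.16,.075)),
(ct,T(440,177),(.04,-.075,.113)),(cs,S(179,170),(.04,-.075,.111)),(ct,T(280,367),(-.07,.085,.130)),(cs,S(455,206),(-.07,.085,.119))]
f=lambda p:np.concatenate([proj(c,W(p,v))-uv for c,uv,v in obs])
r=least_squares(f,[.5,0,.25],loss="soft_l1");p=r.x;print(p);print(r.fun.reshape(-1,2))
for n,a,b in [("start",T(478,321),S(303,124)),("knob",T(280,367),S(455,206)),("cov",T(440,177),S(179,168))]:
    print(n,tri([ray(ct,a),ray(cs,b)]))
print("pred knob",W(p,(-.07,.085,.119)),"home",W(p,(-.01,.085,.119)),"start",W(p,(-.075,-.075,.09)))
print("starttop z est", [atz(ct,T(478,321),z) for z in(.085,.095)])
print("tool R",rot(bot.get_state()["tool_rot"]).as_matrix())
E
```

```text
[0.5399 0.0105 0.2425]
[[-2.2259  0.222 ]
 [-0.0303 -1.9343]
 [ 1.4194  0.324 ]
 [-1.8898  2.3067]
 [-0.033  -1.4061]
 [-2.0451 -2.3338]
 [-0.9967  1.2525]
 [ 2.2871 -1.3241]
 [ 0.2907  0.2781]
 [ 0.0228  0.1173]
 [-0.3538 -0.0779]
 [-0.2926  0.0292]]
start [ 0.4847 -0.0803  0.0918]
knob [0.4513 0.0762 0.119 ]
cov [ 0.5971 -0.052   0.1137]
pred knob [0.4515 0.0762 0.119 ] home [0.5098 0.0906 0.119 ] start [ 0.4851 -0.0803  0.09  ]
starttop z est [array([ 0.485 , -0.0809,  0.085 ]), array([ 0.4846, -0.08  ,  0.095 ])]
tool R [[-0.9086  0.4176 -0.    ]
 [ 0.4176  0.9086 -0.    ]
 [ 0.     -0.     -1.    ]]
```

move_arm(dp=[[0,0,0],[0,0,0],[0,0,0],[0,0,0],[0,0,0],[0,0,0],[0,0,0]], rotation=[[0,0,-6.43],[0,0,-6.43],[0,0,-6.43],[0,0,-6.43],[0,0,-6.43],[0,0,-6.43],[0,0,0]], gripper=[1,1,1,1,1,1,1])

```text
t: 1.93
tcp_pos: [0.2088, 0.4543, 0.2563]
tool_rot: [-0.389, 3.117, -0.0]
contact_force: [0.3, 0.5, -0.3]
width: 0.0005
gripper_force: 0.0
```

```bash
cat >> h.py <<'E'
P=np.array([.5399,.0105,.2425])
def M(): # TCP in machine frame (mm) and yaw error deg
    s=bot.get_state();d=np.array(s["tcp_pos"])-[P[0],P[1],0];m=R.from_euler("z",-P[2]).apply(d)*1000
    Rm=R.from_euler("z",-P[2]).as_matrix()@rot(s["tool_rot"]).as_matrix()
    print("t",round(s["t"],2),"mach mm",m.round(1),"F",R.from_euler("z",-P[2]).apply(s["contact_force"]).round(1),"w",round(s["width"],3),"j",np.round(s["joints"],2));print(Rm.round(3))
E
python3 -c "from h import *;M()"
```

```text
t 1.93 mach mm [-214.8  510.3  256.3] F [ 0.4  0.4 -0.3] w 0.0 j [ 1.14  0.21 -0.03  1.32 -0.    0.89]
[[-1.    -0.006  0.   ]
 [-0.006  1.    -0.   ]
 [-0.    -0.    -1.   ]]
```

move_arm(dp=[[-0.6,-2.7,0],[-0.6,-2.7,0],[-0.6,-2.7,0],[-0.6,-2.7,0],[-0.6,-2.7,0],[-0.6,-2.7,0],[-0.6,-2.7,0],[-0.6,-2.7,0]], rotation=[[0,0,0],[0,0,0],[0,0,0],[0,0,0],[0,0,0],[0,0,0],[0,0,0],[0,0,0]], gripper=[1,1,1,1,1,1,1,1])

```text
t: 2.6
tcp_pos: [0.3076, 0.2549, 0.2564]
tool_rot: [-0.373, 3.119, 0.0]
contact_force: [0.7, 1.6, -0.1]
width: 0.0001
gripper_force: 0.0
```

move_arm(dp=[[-0.6,-2.7,0],[-0.6,-2.7,0],[-0.6,-2.7,0],[-0.6,-2.7,0],[-0.6,-2.7,0],[-0.6,-2.7,0],[-0.6,-2.7,0],[-0.6,-2.0,0]], rotation=[[0,0,0],[0,0,0],[0,0,0],[0,0,0],[0,0,0],[0,0,0],[0,0,0],[0,0,0]], gripper=[1,1,1,1,1,1,1,1])

```text
t: 3.27
tcp_pos: [0.4046, 0.0629, 0.2564]
tool_rot: [-0.372, 3.119, -0.0]
contact_force: [0.6, 0.5, 0.5]
width: -0.0002
gripper_force: 0.0
```

Run:
```python
from h import *
M()
im=bot.camera("wrist");c=bot.calibration("wrist");cv2.imwrite("pics/w1.png",im)
for l in ["lever_knob","start_top"]:
  for d in bot.spot_in("wrist",l)[:2]:
    b=d["bbox"];print(l,np.round(b),d["confidence"])
for n,v in [("knob top face front",(-.079,.085,.135)),("knob ctr",(-.07,.085,.119)),("start",(-.075,-.075,.09))]: print(n,proj(c,W(P,v)).round(1))
```

```text
t 3.27 mach mm [-118.8   83.4  256.4] F [0.7 0.3 0.5] w -0.0 j [ 0.15  0.03 -0.25  1.3  -0.   -0.08]
[[-1.     0.005  0.   ]
 [ 0.005  1.    -0.   ]
 [-0.    -0.    -1.   ]]
lever_knob [301. 271. 344. 305.] 0.73
start_top [ 81. 263. 125. 305.] 0.7
knob top face front [322.3 299.3]
knob ctr [322.  301.4]
start [103.3 279.1]
```

View pics/w1.png

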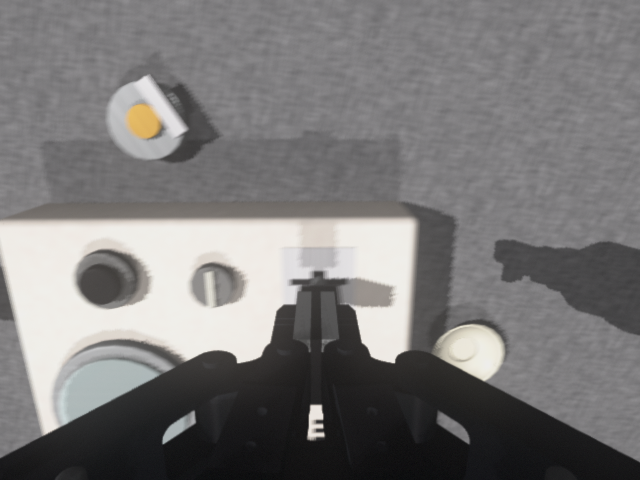

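move_arm(dp=[[0,0.15,2.95],[0,0,2.95],[0,0,2.95],[0,0,2.95],[0,0,0]], rotation=[[0,0,0],[0,0,0],[0,0,0],[0,0,0],[0,0,0]], gripper=[1,1,1,1,1])

```text
t: 3.83
tcp_pos: [0.4005, 0.0666, 0.1342]
tool_rot: [0.377, -3.112, 0.0]
contact_force: [-1.3, 0.2, -0.4]
width: -0.0
gripper_force: 0.0
```

Run:
```python
from h import *
M()
s=bot.camera("scene");cv2.imwrite("pics/s1.png",cv2.resize(s[60:300,260:480],None,fx=2.5,fy=2.5,interpolation=cv2.INTER_CUBIC))
c=bot.calibration("scene");st=bot.get_state()
print("expected tip px in crop",(proj(c,np.array(st["tcp_pos"])-[0,0,.025])-[260,60])*2.5)
```

```text
t 3.83 mach mm [-121.8   87.9  134.2] F [-1.2  0.5 -0.4] w -0.0 j [ 0.16  0.09 -0.5   0.99  0.   -0.08]
[[-1.     0.001 -0.006]
 [ 0.001  1.     0.001]
 [ 0.006  0.001 -1.   ]]
expected tip px in crop [331.66891874 407.66032823]
```

View pics/s1.png

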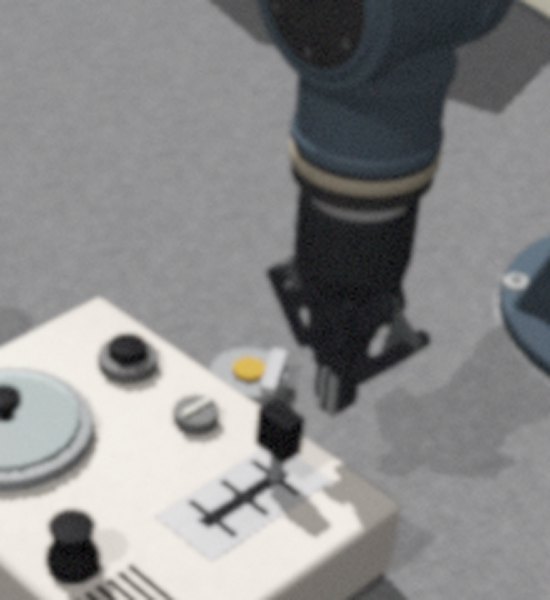

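move_arm(dp=[[-1.3,-0.2,0],[-1.2,0,0],[-0.5,0,0],[-0.5,0,0],[-0.5,0,0],[-0.5,0,0],[-0.5,0,0],[-0.5,0,0]], rotation=[[0,0,0],[0,0,0],[0,0,0],[0,0,0],[0,0,0],[0,0,0],[0,0,0],[0,0,0]], gripper=[1,1,1,1,1,1,1,1])

```text
t: 4.55
tcp_pos: [0.458, 0.0778, 0.1391]
tool_rot: [-0.38, 3.118, 0.0]
contact_force: [0.4, -0.8, -1.1]
width: -0.0002
gripper_force: 0.0
```

```bash
python3 -c "from h import *;M()"
```

```text
t 4.55 mach mm [-63.3  85.  139.1] F [ 0.2 -0.8 -1.1] w -0.0 j [ 0.17  0.2  -0.36  1.02 -0.   -0.07]
[[-1.     0.     0.001]
 [ 0.     1.    -0.   ]
 [-0.001 -0.    -1.   ]]
```

move_arm(dp=[[-0.5,0,0],[-0.5,0,0],[-0.5,0,0],[-0.5,0,0],[-0.5,0,0],[-0.4,0,0],[0,0,0]], rotation=[[0,0,0],[0,0,0],[0,0,0],[0,0,0],[0,0,0],[0,0,0],[0,0,0]], gripper=[1,1,1,1,1,1,1])

```text
t: 5.13
tcp_pos: [0.4867, 0.0847, 0.1383]
tool_rot: [-0.38, 3.118, 0.0]
contact_force: [0.9, 0.2, -0.2]
width: -0.0003
gripper_force: 0.0
```

Run:
```python
from h import *
M()
s=bot.camera("scene");cv2.imwrite("pics/s2.png",cv2.resize(s[100:320,230:450],None,fx=2.5,fy=2.5,interpolation=cv2.INTER_CUBIC))
c=bot.calibration("scene")
for d in bot.spot_in("scene","lever_knob")[:2]: print(np.round(d["bbox"]),d["confidence"])
for q in (.03,.06): print(q,proj(c,W(P,(-.07+q,.085,.119))),(proj(c,W(P,(-.07+q,.085,.119)))-[230,100])*2.5)
```

```text
t 5.13 mach mm [-33.9  84.9 138.3] F [ 0.9 -0.  -0.2] w -0.0 j [ 0.17  0.25 -0.29  1.03  0.   -0.07]
[[-1.    -0.     0.001]
 [-0.     1.    -0.   ]
 [-0.001 -0.    -1.   ]]
[337. 239. 357. 267.] 0.6
0.03 [358.75013414 240.12376733] [321.87533536 350.30941832]
0.06 [345.67467517 248.37952083] [289.18668792 370.94880208]
```

View pics/s2.png

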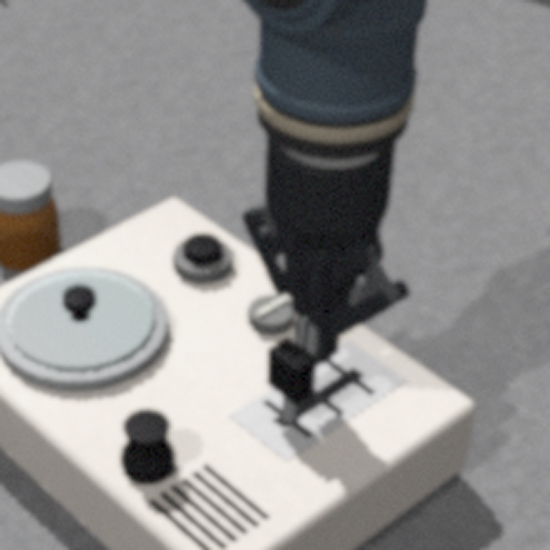

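move_arm(dp=[[2,0,0],[0,0,-2.5],[0,0,-2.5],[0.4,-3.2,0],[0.4,-3.2,0],[0.4,-3.2,0],[0.4,-3.2,0],[0.4,-3.2,0]], rotation=[[0,0,0],[0,0,0],[0,0,0],[0,0,0],[0,0,0],[0,0,0],[0,0,0],[0,0,0]], gripper=[1,1,1,1,1,1,1,1])

```text
t: 5.9
tcp_pos: [0.4851, -0.0819, 0.1885]
tool_rot: [-0.38, 3.118, -0.0]
contact_force: [0.5, 0.1, -0.2]
width: 0.0002
gripper_force: 0.0
```

move_arm(dp=[[0,0,1.5],[0,0,1.5],[0,0,1.5],[0,0,1.2],[0,0,0],[0,0,0]], rotation=[[0,0,0],[0,0,0],[0,0,0],[0,0,0],[0,0,0],[0,0,0]], gripper=[1,1,1,1,1,1])

```text
t: 6.4
tcp_pos: [0.4849, -0.0804, 0.1313]
tool_rot: [0.38, -3.118, -0.0]
contact_force: [-0.7, 0.5, 0.5]
width: -0.0001
gripper_force: 0.0
```

Run:
```python
from h import *
M()
s=bot.camera("scene");cv2.imwrite("pics/s3.png",cv2.resize(s[110:310,240:440],None,fx=3,fy=3,interpolation=cv2.INTER_CUBIC))
c=bot.calibration("scene");st=bot.get_state()
for d in bot.spot_in("scene","lever_knob")[:2]: print(np.round(d["bbox"]),d["confidence"])
print((proj(c,np.array(st["tcp_pos"])-[0,0,.025])-[240,110])*3,(proj(c,W(P,(-.01,.085,.119)))-[240,110])*3)
```

```text
t 6.4 mach mm [-75.3 -75.  131.3] F [-0.5  0.7  0.5] w -0.0 j [-0.16  0.26 -0.3   1.01 -0.   -0.41]
[[-1.     0.    -0.001]
 [ 0.     1.     0.   ]
 [ 0.001  0.    -1.   ]]
[335. 238. 360. 269.] 0.75
[211.68271183 248.79237656] [317.0240255 415.1385625]
```

View pics/s3.png

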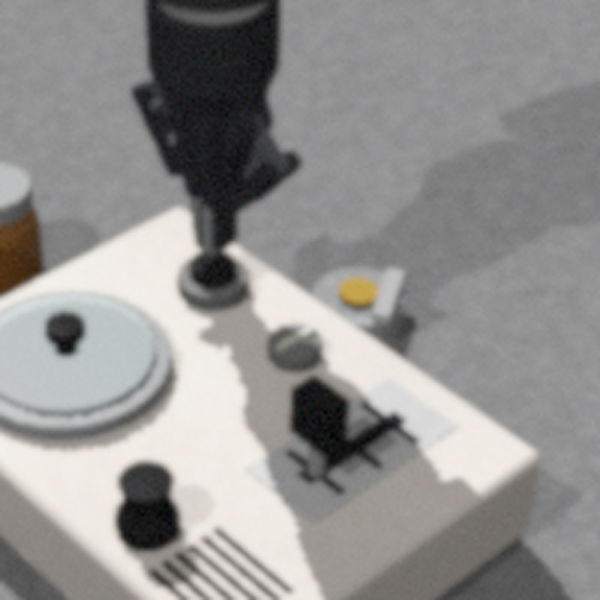

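move_arm(dp=[[0,0,0.5],[0,0,0.5],[0,0,0.2],[0,0,0.2],[0,0,0]], rotation=[[0,0,0],[0,0,0],[0,0,0],[0,0,0],[0,0,0]], gripper=[1,1,1,1,1])

```text
t: 6.92
tcp_pos: [0.4855, -0.0804, 0.1172]
tool_rot: [-0.38, 3.118, -0.0]
contact_force: [1.2, -0.1, 3.6]
width: 0.0
gripper_force: 1.6
```

move_arm(dp=[[0,0,0.2],[0,0,0]], rotation=[[0,0,0],[0,0,0]], gripper=[1,1])

```text
t: 7.08
tcp_pos: [0.4855, -0.0805, 0.1158]
tool_rot: [-0.38, 3.118, -0.0]
contact_force: [-3.5, 2.0, 12.9]
width: 0.0002
gripper_force: 6.5
```

move_arm(dp=[[0,0,0.2],[0,0,0]], rotation=[[0,0,0],[0,0,0]], gripper=[1,1])

```text
t: 7.25
tcp_pos: [0.4857, -0.0805, 0.1153]
tool_rot: [-0.38, 3.117, -0.001]
contact_force: [-13.4, 1.9, 40.9]
width: -0.0001
gripper_force: 20.3
```

move_arm(dp=[[0,0,0.2],[0,0,0]], rotation=[[0,0,0],[0,0,0]], gripper=[1,1])

```text
t: 7.42
tcp_pos: [0.4858, -0.0806, 0.1147]
tool_rot: [-0.38, 3.116, -0.002]
contact_force: [-23.6, 4.0, 68.8]
width: 0.0
gripper_force: 34.4
```

move_arm(dp=[[0,0,-0.6],[0,0,0]], rotation=[[0,0,0],[0,0,0]], gripper=[1,1])

```text
t: 7.58
tcp_pos: [0.4858, -0.0805, 0.1188]
tool_rot: [-0.38, 3.117, -0.001]
contact_force: [1.2, -0.1, 2.9]
width: 0.0001
gripper_force: 1.3
```

move_arm(dp=[[0,0,-0.2],[0,0,0],[0,0,0]], rotation=[[0,0,0],[0,0,0],[0,0,0]], gripper=[1,1,1])

```text
t: 7.83
tcp_pos: [0.4854, -0.0805, 0.1192]
tool_rot: [-0.38, 3.118, -0.0]
contact_force: [1.7, -0.2, 3.2]
width: 0.0004
gripper_force: 1.2
```

move_arm(dp=[[0,0,-0.2],[0,0,0],[0,0,0]], rotation=[[0,0,0],[0,0,0],[0,0,0]], gripper=[1,1,1])

```text
t: 8.08
tcp_pos: [0.4851, -0.0804, 0.1212]
tool_rot: [0.38, -3.118, -0.0]
contact_force: [-0.5, -0.1, 2.2]
width: 0.0003
gripper_force: 0.7
```

move_arm(dp=[[0,0,-0.2],[0,0,0],[0,0,0]], rotation=[[0,0,0],[0,0,0],[0,0,0]], gripper=[1,1,1])

```text
t: 8.33
tcp_pos: [0.4852, -0.0804, 0.1233]
tool_rot: [0.38, -3.118, -0.0]
contact_force: [-0.5, 0.6, -0.1]
width: -0.0
gripper_force: 0.0
```

move_arm(dp=[[0,0,-2],[0,0,-3],[0,0,-3],[0,0,-3],[1.5,0,-1],[0,0,0],[0,0,0]], rotation=[[0,0,0],[0,0,0],[0,0,0],[0,0,0],[0,0,0],[0,0,0],[0,0,0]], gripper=[1,1,1,1,1,1,1])

```text
t: 8.92
tcp_pos: [0.4708, -0.0841, 0.2434]
tool_rot: [-0.379, 3.118, -0.0]
contact_force: [0.0, -0.3, -0.2]
width: -0.0003
gripper_force: 0.0
```

Run:
```python
from h import *
M()
s=bot.camera("scene");cv2.imwrite("pics/s4.png",cv2.resize(s[140:390,190:440],None,fx=2.4,fy=2.4,interpolation=cv2.INTER_CUBIC))
for l in ["lever_knob","start_top","loupe","jar","holder","dish"]:
    print(l,[(np.round(d["bbox"]).tolist(),round(d["confidence"],2)) for d in bot.spot_in("scene",l)[:1]])
```

```text
t 8.92 mach mm [-89.8 -75.3 243.4] F [-0.1 -0.3 -0.2] w -0.0 j [-0.18  0.17 -0.12  1.28 -0.   -0.42]
[[-1.     0.     0.001]
 [ 0.     1.    -0.   ]
 [-0.001 -0.    -1.   ]]
lever_knob [([333.0, 236.0, 357.0, 267.0], 0.7)]
start_top [([300.0, 190.0, 319.0, 209.0], 0.75)]
loupe [([278.0, 263.0, 300.0, 295.0], 0.89)]
jar [([223.0, 164.0, 252.0, 206.0], 0.57)]
holder [([344.0, 198.0, 372.0, 221.0], 0.97)]
dish [([366.0, 337.0, 408.0, 373.0], 0.95)]
```

View pics/s4.png

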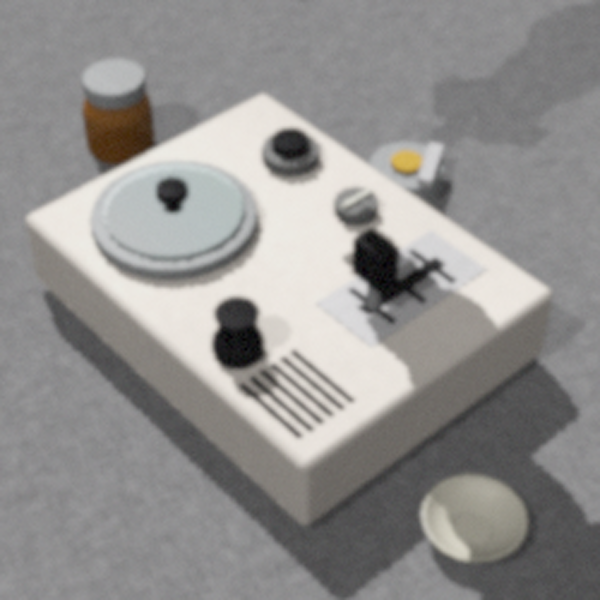

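The picture shows the knob at (347, 249), which matches the predicted home position of (346, 248). The button is back up, and the loupe, jar, holder and dish have not moved.

```bash
python3 -c "from h import *;print(bot.job_done())"
```

```text
the job is handed in; nothing more can be done
None
```

I pushed the speed lever home to its second stop, then pressed the start button fully in and let it come back up; the loupe, jar, dish and holder stayed where they were, and the job is handed in.

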